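Put the cordless handpiece on charge

TASK

Take the cordless handpiece off its sloping rest and stand it in the charging cup, nose up and butt on the cup's floor (lower it in, don't drop it), and let go. Then start the charge on the station's panel: press the round key, then the square key, then the long bar key, one at a time, each fully in and released again before the next. Never press the cross-shaped key, and leave the wooden ring clamp, the plaster block and the steel dish where they are.

Things in the scene. Friction and masses are not known exactly. Their poses are not given: they have to be found in the camera images.
- station: Grey wedge-shaped charging station fixed to the bench, 150 mm deep, 236 wide, 107 high at the back. Origin: centre of its underside, z up; front towards its -x. From the front edge (49 mm high) a panel slopes up away from the robot at 35 degrees to level; on it four white keys in one row along y, 52 mm apart, in any order; key tops at x -37, z 88 mm.
- lamp_bar (a point): Middle of the green lamp bar, 14 mm thick, 240 mm long, along the station's y above the key row (x -12, z 198 mm in the station's frame), on two 12 mm arms that rise from the station's back at y +-100 mm. It leaves no room for an upright tool: reach the keys with the tool leaning, about square to the panel.
- key_round_top (a point): Round white key, 38 mm diameter. Point at the centre of its top face; its own z axis is the outward normal of the sloping panel, its x axis runs up the slope.
- key_square_top (a point): Square white key, 34 by 34 mm. Point at the centre of its top face; its own z axis is the outward normal of the sloping panel, its x axis runs up the slope.
- key_bar_top (a point): Long bar-shaped white key, 16 mm wide across the row, 56 mm long up the slope. Point at the centre of its top face; its own z axis is the outward normal of the sloping panel, its x axis runs up the slope.
- key_cross_top (a point): Cross-shaped (plus) white key, 40 by 40 mm, arms 13 mm wide. Not to be pressed. Point at the centre of its top face; its own z axis is the outward normal of the sloping panel, its x axis runs up the slope.
- key_round (a joint): Travel of the round key in m: 0 out, 0.006 fully in. It stands 12 mm proud of the panel, slides 6 mm straight into the panel (along the panel's normal) and springs back; it counts as pressed beyond 4 mm; 1 N starts it, about 5 N puts it fully down.
- key_square (a joint): Travel of the square key in m: 0 out, 0.006 fully in. It stands 12 mm proud of the panel, slides 6 mm straight into the panel (along the panel's normal) and springs back; it counts as pressed beyond 4 mm; 1 N starts it, about 5 N puts it fully down.
- key_bar (a joint): Travel of the bar key in m: 0 out, 0.006 fully in. It stands 12 mm proud of the panel, slides 6 mm straight into the panel (along the panel's normal) and springs back; it counts as pressed beyond 4 mm; 1 N starts it, about 5 N puts it fully down.
- key_cross (a joint): Travel of the cross-shaped key in m: 0 out, 0.006 fully in. It stands 12 mm proud of the panel, slides 6 mm straight into the panel (along the panel's normal) and springs back; it counts as pressed beyond 4 mm; 1 N starts it, about 5 N puts it fully down.
- cup: Round aluminium charging cup fixed upright to the bench, 75 mm high, 54 mm outside and 46 mm inside diameter, inner floor 6 mm up, on a 72 mm disc. Origin: centre of its underside, z up.
- cup_floor (a point): Centre of the cup's inner floor, 6 mm above the bench.
- rest: Dark sloping rest fixed to the bench, base 110 by 70 mm. Origin: centre of its underside. A trough 38 mm wide and 78 mm long rises towards its +x at 45 degrees and holds the handpiece's lower half, butt against a stop.
- handpiece: Loose cordless handpiece, an aluminium rod 165 mm long, 26 mm diameter for 132 mm from the butt, then tapering to a 12 mm nose; dark bands; about 150 g (varies). Origin: centre of the butt end; its z axis runs along it from butt to nose. It starts lying in the rest, leaning 45 degrees, nose up and away from the robot.
- handpiece_grip (a point): Point on the handpiece's axis 112 mm from the butt, on the bare 26 mm part clear of the rest and, once stood in the cup, 43 mm above its rim: a good place to grip. Axes as the handpiece's.
- ring_clamp: Bystander: wooden ring clamp, 130 mm long, 38 mm thick, lying on the bench. Origin at one end.
- plaster_block: Bystander: white plaster block, 70 by 50 by 30 mm. Origin: centre of its underside.
- dish: Bystander: shallow round steel dish, 100 mm diameter, 30 mm high. Origin: centre of its underside.
There are look-alikes about, which are no part of the job. Leave any red look-alike of the cup alone.

How it is judged:
On the way, in this order (a step that is already met when the one before it is completed fails the run):
1. the handpiece stands nose up in the cup, released, before any key is pressed (horizontal distance between handpiece and cup_floor below 0.02 m and z of handpiece in the frame of cup below 0.014 m and angle between handpiece's own z axis and vertical below 0.4 rad and linear speed of handpiece below 0.03 m/s and contact force between the fingers and handpiece below 0.1 N and value of joint each of key_round, key_square, key_bar, key_cross below 0.0015 m), for 0.2 s.
2. the round key alone is pressed (value of joint key_round above 0.004 m and value of joint each of key_square, key_bar, key_cross below 0.002 m and z of handpiece in the frame of cup below 0.02 m and horizontal distance between handpiece and cup_floor below 0.022 m), for 0.05 s.
3. all keys are released (value of joint each of key_round, key_square, key_bar, key_cross below 0.0015 m), for 0.05 s.
4. the square key alone is pressed (value of joint key_square above 0.004 m and value of joint each of key_round, key_bar, key_cross below 0.002 m and z of handpiece in the frame of cup below 0.02 m and horizontal distance between handpiece and cup_floor below 0.022 m), for 0.05 s.
5. all keys are released (all of step 3), for 0.05 s.
6. the bar key alone is pressed (value of joint key_bar above 0.004 m and value of joint each of key_round, key_square, key_cross below 0.002 m and z of handpiece in the frame of cup below 0.02 m and horizontal distance between handpiece and cup_floor below 0.022 m), for 0.05 s.
At the end, for the whole second after the job is handed in: The handpiece stands nose up and at rest in the charging cup (butt centre within 20 mm of the cup's axis and within 8 mm of its floor, less than 0.4 rad from vertical), released, and all four keys are out again (less than 1.5 mm in) (all of step 5 and horizontal distance between handpiece and cup_floor below 0.02 m and z of handpiece in the frame of cup below 0.014 m and angle between handpiece's own z axis and vertical below 0.4 rad and linear speed of handpiece below 0.03 m/s and contact force between the fingers and handpiece below 0.1 N); the robot touches nothing.
It fails at once if the cross-shaped key is pressed (more than 3 mm) (value of joint key_cross above 0.003 m).
It fails at once if two keys are pressed at once (value of joint each of key_round, key_square above 0.003 m or value of joint each of key_round, key_bar above 0.003 m or value of joint each of key_round, key_cross above 0.003 m or value of joint each of key_square, key_bar above 0.003 m or value of joint each of key_square, key_cross above 0.003 m or value of joint each of key_bar, key_cross above 0.003 m).
It fails at once if a key is pressed before the handpiece is in the cup (value of joint any of key_round, key_square, key_bar, key_cross above 0.004 m and (z of handpiece in the frame of cup above 0.03 m or horizontal distance between handpiece and cup_floor above 0.03 m)).
It fails at once if the handpiece is dropped (falls freely faster than 0.8 m/s, about 35 mm) (linear speed of handpiece above 0.8 m/s and contact force between the fingers and handpiece below 0.1 N).
It fails at once if the ring clamp, plaster block or dish is moved more than 20 mm (distance of any of ring_clamp, plaster_block, dish from where it was at the start of the episode above 0.02 m).
It also fails if it takes over 53 s, if anything falls off the work surface, if the arm or the gripper's body presses on something with over 40 N, if the wrist force passes 120 N, or if a joint passes its speed limit or range.

ROBOT

A 6-joint arm with a two-finger parallel gripper is mounted at the origin on the work surface. World frame = base frame: x ahead of the robot, y to its left, z up, the work surface at z = 0. Lengths are in m, angles in rad, forces in N, time in s.
With the tool pointing down it reaches from about 0.375 to 0.9 m from the base axis. Payload 3.1 kg.
Tool frame: the origin (TCP) lies on the centre line of the jaws, within the pads' length; the fingertips stand 19 mm ahead of it and the grasp point (between the pads) is the TCP; z points along the fingers, y is the line along which they close (so a half turn about z gives the same grasp; the last joint's range is limited). The gripper opens to 85 mm and grips with 20 to 120 N. Pads are 22 mm wide; open, the fingers measure 114 mm over their backs; the gripper's body (76 mm by 85 mm) begins 54 mm behind the grasp point. The pads swing forward as they close: fully open they stand 13 mm farther back than shut.
Start: joints at [1.038, 0.527, 1.433, -0, 1.181, -0.178], TCP at [0.217, 0.586, 0.25] pointing down, gripper open.
Joint ranges: [-3.08, 3.08], [-0.75, 2.2], [0.22, 2.44], [-1.43, 4.57], [0, 2.65], [-2.85, 2.85]. Speed limits (rad/s): [2.79, 2.79, 3.14, 3.14, 3.14, 3.14].

INTERFACE

Orientations are given as a unit quaternion [x, y, z, w].
In Python, from station import manip, cams, sign_off gives the robot as it stands.
- The arm moves only by the tool carry_out, never from a script. Its argument "targets" is a list that holds one entry, the list of rows, each a list of 7 numbers: the shift along the tool's x, y, z in cm, then the turn, a rotation vector about the tool's x, y, z in degrees, then the finger opening in cm, from 0 to 8.54. A call has 1 to 12 rows; each row is the pose to reach, as a shift and turn from the pose commanded when the call began, along the tool's axes at that moment; what a row does not reach only later rows make up. A row lasts 1/12 s, in which the tool goes at most 41.7 mm and 7.16 degrees, less where a joint would pass 70% of its speed; a pose out of reach is approached as far as the arm can. A call with a gripper value outside its range is refused whole. The fingers move at their own pace and stop on an object; "force" is the grip in N (left out, the last holds). Time passes only in rows, so rows that repeat a pose let the fingers close. It gives the time, the measured TCP pose, the force, the opening and the grip force at its end, in the units of the state.
- manip.sense(): the state, without advancing time (a new reading comes with each control period).
- cams.snapshot(name): name is "side" or "top"; returns the picture (384x512x3 uint8, red, green, blue); there is no depth.
- cams.camera_info(name): a dict with "K" (3x3 intrinsics, pixels), "k1" (the pictures are not rectified: a ray, as slopes to the right and down, at radius r is drawn at 1 + k1 r^2 times it, then the intrinsics apply), "T" (4x4, takes a point from camera to world coordinates). Camera axes: x right, y down, z forward; pixel columns grow to the right and rows downward; lengths in m; the calibration is good to about 2 mm. A picture is of the moment at which its call begins. camera_info takes no time and is no camera call.
- sign_off(): hands the job in; it is judged then, once.
The state is a dict: "t": time; "q": joint angles; "qd": joint speeds; "tau": joint torques, N m; "tcp_pos": TCP position; "tool_rot": TCP orientation; "force": force on the tool from outside, world axes, zero at the start; "ft_torque": the same for the moment, N m; "finger_gap": opening from 0.0 (shut) to 1.0 (fully open); "gripper_force": force on a finger pad.
Only numpy, scipy, OpenCV 4.12 (cv2) and the standard library are available. Lean on these libraries where they do the work, as an engineer would, in place of code of your own. Each camera call takes 0.05 s, during which the arm holds its last target. There are 200 camera calls.

## Working session

There is one attempt and no reset: what is moved stays moved. The work goes in short steps, Python scripts to look and compute and a tool call to move; the robot and the scene stay as the last step left them, time stands still between calls to the robot, and variables do not carry over. Pictures are saved under pics/ and viewed, at most 10 in all, crops included, and the job is handed in when it is done.

Besides the shell and the picture viewer there is one more tool, called after "Call:" as a command line: name --argument value ..., lists and objects as JSON in quotes. carry_out: Moves the arm, as the interface text tells. Its arguments: {"type":"object","properties":{"targets":{"type":"array"},"force":{"type":"number"}},"required":["targets"]}

```bash
mkdir -p pics
python3 - <<'E'
from station import manip, cams
import cv2, numpy as np
for n in ("top","side"):
    im=cams.snapshot(n); cv2.imwrite(f"pics/{n}0.png",im[...,::-1])
    c=cams.camera_info(n); print(n,np.round(c["K"],1).tolist(),c["k1"],np.round(c["T"],4).tolist())
s=manip.sense(); print(s)
E
```

```text
top [[487.4, 0.0, 257.3], [0.0, 487.4, 194.0], [0.0, 0.0, 1.0]] -0.10667702955764279 [[-0.0009, -0.9966, 0.0823, 0.4032], [-1.0, 0.0001, -0.009, 0.0347], [0.0089, -0.0823, -0.9966, 1.5698], [0.0, 0.0, 0.0, 1.0]]
side [[378.7, 0.0, 257.1], [0.0, 378.7, 188.9], [0.0, 0.0, 1.0]] 0.03498674006175744 [[0.9959, -0.0598, 0.0672, 0.4452], [-0.0891, -0.7559, 0.6485, -0.7051], [0.0121, -0.6519, -0.7582, 1.0003], [0.0, 0.0, 0.0, 1.0]]
{'t': 0.1, 'q': array([ 1.03750099e+00,  5.28381365e-01,  1.43380100e+00,  1.48881437e-05,
        1.18139695e+00, -1.78505456e-01]), 'qd': array([ 0.00133772, -0.00071597, -0.00246574,  0.00077256, -0.00042515,
       -0.00060132]), 'tau': array([ 5.65660157e-04, -4.43307853e+01, -1.78588897e+01, -1.69621248e-04,
        3.85206207e-03,  2.38007357e-05]), 'tcp_pos': array([0.21677309, 0.58554361, 0.24941789]), 'tool_rot': array([ 1.76468697e-01,  9.84305751e-01, -9.28679936e-04, -3.52562041e-04]), 'force': array([-0.74587328,  0.02875859, -0.53638749]), 'ft_torque': array([0.01182582, 0.03639174, 0.03135681]), 'gripper_force': 0.0, 'finger_gap': 1.0008820654189932}
```

View pics/top0.png

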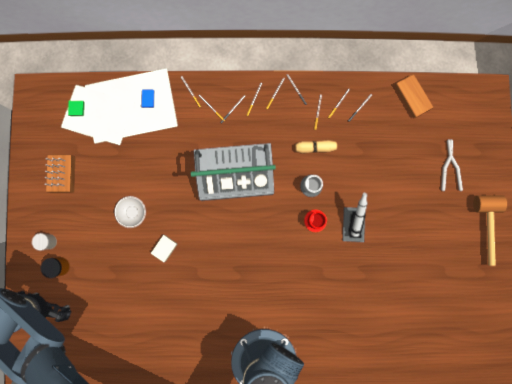

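View pics/side0.png

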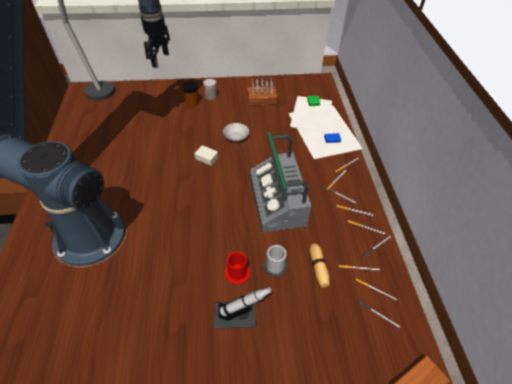

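The top view shows the station at about (235,172), with the keys left to right bar (210,185), square (227,183), cross (244,182) and round (261,180). The aluminium cup is at (313,185) and the red decoy at (316,220). The handpiece and rest are at (356,218), nose at the top (365,195). The side view agrees: cup (276,260), handpiece from (225,310) to (268,291).

```bash
cat > h.py <<'E'
import numpy as np, cv2
from station import manip, cams
from scipy.spatial.transform import Rotation as R
def ray(n,uv):
    c=cams.camera_info(n); T=np.array(c["T"])
    p=cv2.undistortPoints(np.array([[uv]],float),np.array(c["K"]),np.array([c["k1"],0,0,0,0.]))[0,0]
    d=T[:3,:3]@np.array([p[0],p[1],1]); return T[:3,3],d/np.linalg.norm(d)
def onz(n,uv,z):
    o,d=ray(n,uv); return o+d*(z-o[2])/d[2]
def tri(a,b):  # top uv, side uv -> point, miss
    o1,d1=ray("top",a); o2,d2=ray("side",b)
    s=np.linalg.lstsq(np.c_[d1,-d2],o2-o1,rcond=None)[0]
    p,q=o1+d1*s[0],o2+d2*s[1]; return (p+q)/2,np.linalg.norm(p-q)
def proj(n,P):
    c=cams.camera_info(n); T=np.linalg.inv(np.array(c["T"]))
    return cv2.projectPoints(np.atleast_2d(P).astype(float),cv2.Rodrigues(T[:3,:3])[0],T[:3,3],np.array(c["K"]),np.array([c["k1"],0,0,0,0.]))[0][:,0]
E
python3 - <<'E'
import cv2,numpy as np
a=cv2.imread("pics/top0.png")[138:250,186:386]; cv2.imwrite("pics/topc.png",cv2.resize(a,None,fx=4,fy=4,interpolation=cv2.INTER_CUBIC))
b=cv2.imread("pics/side0.png")[130:335,205:335]; cv2.imwrite("pics/sidec.png",cv2.resize(b,None,fx=2.9,fy=2.9,interpolation=cv2.INTER_CUBIC))
from h import *
for n,r in(("top",(186,138,386,250)),("side",(205,130,335,335))):
    im=cv2.imread(f"pics/{n}0.png"); g=im.astype(int); m=((g.min(2)>150)&(g.max(2)-g.min(2)<35)).astype(np.uint8)
    k,l,s,c=cv2.connectedComponentsWithStats(m,connectivity=4)
    for i in range(1,k):
        if s[i,4]>8 and r[0]<c[i,0]<r[2] and r[1]<c[i,1]<r[3]: print(n,s[i].tolist(),c[i].round(1).tolist())
E
```

```text
top [268, 144, 4, 20, 39] [270.0, 153.3]
top [199, 145, 55, 25, 888] [224.5, 157.6]
top [257, 145, 7, 2, 12] [260.4, 145.4]
top [256, 150, 10, 15, 123] [260.2, 157.4]
top [197, 171, 77, 28, 601] [230.4, 188.9]
top [254, 174, 13, 13, 129] [260.4, 180.2]
top [217, 175, 2, 12, 14] [217.7, 180.1]
top [237, 175, 14, 14, 110] [243.6, 181.6]
top [305, 175, 18, 18, 202] [312.7, 184.0]
top [220, 177, 13, 13, 137] [226.4, 182.9]
top [358, 193, 9, 23, 116] [362.6, 205.2]
top [355, 217, 8, 14, 81] [358.4, 223.5]
top [353, 234, 6, 3, 12] [355.8, 234.6]
side [227, 123, 21, 17, 255] [236.4, 130.5]
side [196, 147, 20, 14, 166] [205.7, 153.4]
side [256, 163, 15, 11, 79] [263.1, 168.1]
side [261, 174, 11, 12, 93] [266.2, 179.7]
side [264, 187, 11, 11, 81] [269.1, 191.8]
side [267, 199, 12, 11, 103] [272.6, 204.3]
side [274, 245, 8, 3, 15] [277.2, 246.2]
side [268, 254, 17, 9, 53] [275.5, 259.0]
side [256, 289, 14, 10, 81] [261.7, 293.1]
side [244, 294, 13, 10, 86] [249.8, 298.8]
side [227, 300, 17, 12, 119] [234.7, 305.6]
side [221, 309, 3, 6, 13] [222.0, 311.3]
```

View pics/topc.png

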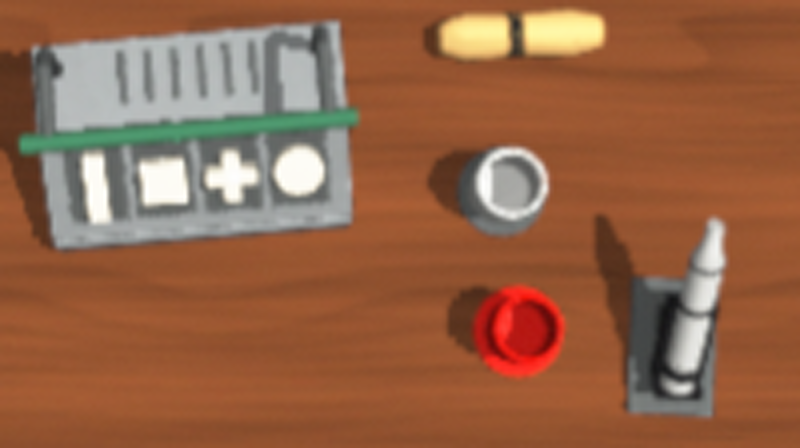

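View pics/sidec.png

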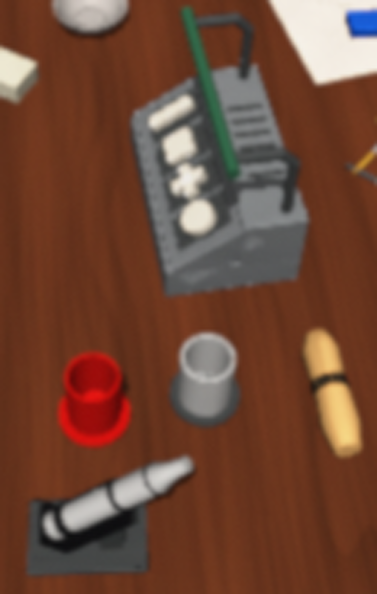

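The crops show clean white keys, partly under the green bar only for the bar key in the top view. The cup rim centre is at top-crop (510,184) and side-crop (208,357). The handpiece nose is at (714,222) top and (190,464) side, with its butt at about (680,385) top and (48,523) side.

Run:
```python
from h import *
T=lambda x,y:(186+(x+.5)/4-.5,138+(y+.5)/4-.5)
S=lambda x,y:(205+(x+.5)/2.9-.5,130+(y+.5)/2.9-.5)
np.set_printoptions(precision=4,suppress=True)
print("cup tri",tri(T(510,184),S(208,357)),"top@75",onz("top",T(510,184),.075),"side@75",onz("side",S(208,357),.075))
keys={"round":((260.4,180.2),(272.6,204.3)),"cross":((243.6,181.6),(269.1,191.8)),"square":((226.4,182.9),(266.2,179.7)),"bar":(T(96,187),(263.1,168.1))}
for k,(a,b) in keys.items(): print(k,tri(a,b),onz("top",a,.088),onz("side",b,.088))
# handpiece
for nm,a,b in(("nose",T(714,219),S(191,464)),("band1",T(706,267),S(153,479)),("band2",T(691,315),S(113,496)),("band3",T(679,378),S(57,519))): print(nm,tri(a,b))
# rest base corners on top view (z~?) 
for n,f,cs in (("top",T,[(633,279),(631,411),(713,413)]),("side",S,[(30,500),(28,572),(147,571)])):
    for c in cs: print(n,onz(n,f(*c),0.01))
# axis from centrelines: intersect planes of the two views
o1,d1=ray("top",T(714,222));_,d1b=ray("top",T(681,385));o2,d2=ray("side",S(188,465));_,d2b=ray("side",S(52,521))
u=np.cross(np.cross(d1,d1b),np.cross(d2,d2b));u/=np.linalg.norm(u);print("axis",u*np.sign(u[2]))
```

```text
cup tri (array([ 0.5599, -0.1518,  0.0715]), np.float64(0.0014741664223709538)) top@75 [ 0.5588 -0.1514  0.075 ] side@75 [ 0.5602 -0.1539  0.075 ]
round (array([0.5683, 0.0118, 0.0851]), np.float64(0.00011153304678621518)) [0.5679 0.0118 0.088 ] [0.568  0.0095 0.088 ]
cross (array([0.5636, 0.0633, 0.0846]), np.float64(0.0007712412643094448)) [0.5636 0.0632 0.088 ] [0.5628 0.0604 0.088 ]
square (array([0.5598, 0.116 , 0.0839]), np.float64(0.0005186796469835074)) [0.5596 0.1158 0.088 ] [0.559  0.1123 0.088 ]
bar (array([0.5549, 0.1673, 0.0856]), np.float64(0.0008938399234824369)) [0.5551 0.167  0.088 ] [0.5542 0.1649 0.088 ]
nose (array([ 0.5255, -0.2947,  0.1415]), np.float64(0.0008727734025971021))
band1 (array([ 0.4927, -0.2937,  0.1165]), np.float64(0.0016334979035439842))
band2 (array([ 0.4581, -0.2896,  0.0802]), np.float64(0.0019183099650078395))
band3 (array([ 0.4084, -0.2883,  0.0389]), np.float64(0.0011593827830999122))
top [ 0.4888 -0.2582  0.01  ]
top [ 0.3829 -0.2551  0.01  ]
top [ 0.3809 -0.3216  0.01  ]
side [ 0.382  -0.2551  0.01  ]
side [ 0.3792 -0.3228  0.01  ]
side [ 0.4861 -0.3311  0.01  ]
axis [ 0.7621 -0.0316  0.6467]
```

```bash
cat >> h.py <<'E'
def tool(h,L):  # heading and lean (deg) -> rotation
    h,L=np.radians([h,L]); z=np.array([np.sin(L)*np.cos(h),np.sin(L)*np.sin(h),-np.cos(L)]); y=np.array([-np.sin(h),np.cos(h),0])
    return R.from_matrix(np.c_[np.cross(y,z),y,z])
def to(*poses):
    s=manip.sense(); R0=R.from_quat(s["tool_rot"]); p0=s["tcp_pos"]
    print("t",round(s["t"],2),"p",p0.round(4),"q",s["q"].round(2),"F",s["force"].round(1),"gap",round(s["finger_gap"],3),round(s["gripper_force"],1))
    for p,h,L in poses: print((R0.inv().apply(np.array(p)-p0)*100).round(2).tolist(),np.degrees((R0.inv()*tool(h,L)).as_rotvec()).round(1).tolist())
E
python3 -c "
from h import *
to(([.42,.2,.28],-2.7,0),([.485,-.2925,.22],-2.7,0))"
```

```text
t 0.1 p [0.2168 0.5855 0.2494] q [ 1.04  0.53  1.43  0.    1.18 -0.18] F [-0.7  0.  -0.5] gap 1.001 0.0
[-32.45, -29.1, -3.01] [-0.1, -0.0, -17.6]
[-55.66, -73.01, 3.06] [-0.1, -0.0, -17.6]
```

Call:
carry_out --targets '[[[-32.4, -29.1, -3, 0, 0, -17.6, 8.5], [-32.4, -29.1, -3, 0, 0, -17.6, 8.5], [-32.4, -29.1, -3, 0, 0, -17.6, 8.5], [-32.4, -29.1, -3, 0, 0, -17.6, 8.5], [-32.4, -29.1, -3, 0, 0, -17.6, 8.5], [-32.4, -29.1, -3, 0, 0, -17.6, 8.5], [-32.4, -29.1, -3, 0, 0, -17.6, 8.5], [-32.4, -29.1, -3, 0, 0, -17.6, 8.5], [-32.4, -29.1, -3, 0, 0, -17.6, 8.5], [-32.4, -29.1, -3, 0, 0, -17.6, 8.5], [-32.4, -29.1, -3, 0, 0, -17.6, 8.5], [-40, -44, -3, 0, 0, -17.6, 8.5]]]'

```text
t: 1.1
tcp_pos: [0.4269, 0.1589, 0.2808]
tool_rot: [0.024, 1.0, 0.001, 0.002]
force: [1.4, 0.3, -0.3]
finger_gap: 0.996
gripper_force: 0.0
```

```bash
python3 -c "
from h import *
to(([.485,-.2925,.22],-2.7,0))"
```

```text
t 1.1 p [0.4269 0.1589 0.2808] q [ 0.11  0.26  1.8   0.    1.08 -1.41] F [ 1.4  0.3 -0.3] gap 0.996 0.0
[-7.92, -44.83, 6.02] [0.1, 0.2, -0.0]
```

Call:
carry_out --targets '[[[-7.9, -44.8, 6, 0, 0, 0, 8.5], [-7.9, -44.8, 6, 0, 0, 0, 8.5], [-7.9, -44.8, 6, 0, 0, 0, 8.5], [-7.9, -44.8, 6, 0, 0, 0, 8.5], [-7.9, -44.8, 6, 0, 0, 0, 8.5], [-7.9, -44.8, 6, 0, 0, 0, 8.5], [-7.9, -44.8, 6, 0, 0, 0, 8.5], [-7.9, -44.8, 6, 0, 0, 0, 8.5], [-7.9, -44.8, 6, 0, 0, 0, 8.5], [-7.9, -44.8, 6, 0, 0, 0, 8.5], [-7.9, -44.8, 6, 0, 0, 0, 8.5], [-7.9, -44.8, 6, 0, 0, 0, 8.5]]]'

```text
t: 2.1
tcp_pos: [0.4835, -0.3003, 0.2193]
tool_rot: [0.027, 1.0, -0.003, 0.001]
force: [0.0, 0.2, 0.4]
finger_gap: 0.995
gripper_force: 0.0
```

```bash
python3 -c "
from h import *
to(([.485,-.2925,.109],-2.7,0))"
```

```text
t 2.1 p [ 0.4835 -0.3003  0.2193] q [-0.75  0.49  1.61 -0.    1.04 -2.27] F [0.  0.2 0.4] gap 0.995 0.0
[-0.08, 0.84, 11.03] [-0.3, 0.2, -0.3]
```

Call:
carry_out --targets '[[[-0.1, 0.8, 4, 0, 0, 0, 8.5], [-0.1, 0.8, 7, 0, 0, 0, 8.5], [-0.1, 0.8, 9, 0, 0, 0, 8.5], [-0.1, 0.8, 11, 0, 0, 0, 8.5], [-0.1, 0.8, 11, 0, 0, 0, 8.5], [-0.1, 0.8, 11, 0, 0, 0, 8.5]]]'

```text
t: 2.6
tcp_pos: [0.483, -0.2833, 0.1093]
tool_rot: [0.024, 1.0, 0.001, -0.001]
force: [0.2, 0.6, -0.0]
finger_gap: 0.995
gripper_force: 0.0
```

Run:
```python
from h import *
to(([.485,-.2925,.109],-2.7,0))
a=cams.snapshot("side")[255:345,195:315]; b=cams.snapshot("top")[180:250,320:413]
f=lambda i,w:cv2.resize(i[...,::-1],(w,450),interpolation=cv2.INTER_CUBIC)
cv2.imwrite("pics/g1.png",np.hstack([f(a,400),f(b,400)]))
```

```text
t 2.6 p [ 0.483  -0.2833  0.1093] q [-0.73  0.64  1.71  0.    0.79 -2.25] F [ 0.2  0.6 -0. ] gap 0.995 0.0
[-0.25, -0.91, 0.03] [0.1, -0.1, -0.0]
```

View pics/g1.png

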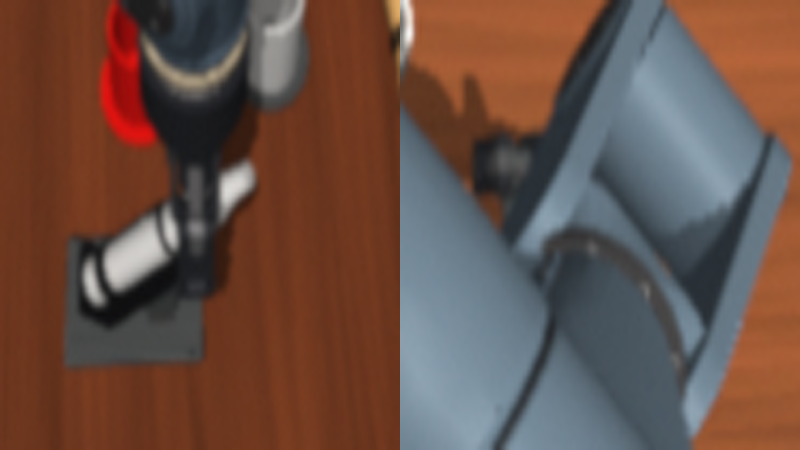

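The side view shows the fingers straddling the bare upper part of the rod at about (195,225), just past the band. The arm hides the rod in the top view. The measured y is 9 mm off, so I will centre first and then close.

Call:
carry_out --targets '[[[-0.2, -0.9, 0, 0, 0, 0, 8.5], [-0.2, -0.9, 0, 0, 0, 0, 8.5], [-0.2, -0.9, 0, 0, 0, 0, 8.5], [-0.2, -0.9, 0, 0, 0, 0, 5], [-0.2, -0.9, 0, 0, 0, 0, 3.5], [-0.2, -0.9, 0, 0, 0, 0, 2], [-0.2, -0.9, 0, 0, 0, 0, 2], [-0.2, -0.9, 0, 0, 0, 0, 2], [-0.2, -0.9, 0, 0, 0, 0, 2], [-0.2, -0.9, 0, 0, 0, 0, 2], [-0.2, -0.9, 0, 0, 0, 0, 2], [-0.2, -0.9, 0, 0, 0, 0, 2]]]' --force 40

```text
t: 3.7
tcp_pos: [0.4852, -0.2932, 0.1104]
tool_rot: [0.024, 1.0, -0.0, 0.0]
force: [-0.2, 0.1, 2.2]
finger_gap: 0.292
gripper_force: 39.1
```

```bash
python3 -c "
from h import *
to(([.485,-.2925,.20],-2.7,0))"
```

```text
t 3.7 p [ 0.4852 -0.2932  0.1104] q [-0.74  0.65  1.69 -0.    0.8  -2.26] F [-0.2  0.1  2.2] gap 0.292 39.1
[0.03, 0.06, -8.96] [-0.0, 0.0, -0.0]
```

Gripped: 25 mm opening, 39 N. Now the lift, then lean and carry.

Call:
carry_out --targets '[[[0, 0, -1.5, 0, 0, 0, 2], [0, 0, -3.5, 0, 0, 0, 2], [0, 0, -6, 0, 0, 0, 2], [0, 0, -9, 0, 0, 0, 2], [0, 0, -12, 0, 0, 0, 2], [0, 0, -14, 0, 0, 0, 2], [0, 0, -14, 0, 0, 0, 2], [0, 0, -14, 0, 0, 0, 2]]]' --force 60

```text
t: 4.37
tcp_pos: [0.4854, -0.2932, 0.2508]
tool_rot: [0.024, 1.0, -0.0, 0.001]
force: [-0.6, 0.2, -2.0]
finger_gap: 0.285
gripper_force: 59.0
```

```bash
python3 -c "
from h import *
to(([.48,-.24,.25],-2.7,20),([.5595,-.152,.25],-2.7,45))"
```

```text
t 4.37 p [ 0.4854 -0.2932  0.2508] q [-0.74  0.45  1.58  0.    1.11 -2.26] F [-0.6  0.2 -2. ] gap 0.285 59.0
[0.79, 5.29, 0.07] [-0.1, -19.9, -0.0]
[-6.73, 14.45, 0.07] [-0.1, -44.9, -0.0]
```

Call:
carry_out --targets '[[[0, 1.5, 0, 0, -5, 0, 2], [0, 3, 0, 0, -10, 0, 2], [-0.8, 5, 0, 0, -15, 0, 2], [-1.6, 6.5, 0, 0, -20, 0, 2], [-2.4, 8, 0, 0, -25, 0, 2], [-3.4, 9.5, 0, 0, -30, 0, 2], [-4.4, 11, 0, 0, -35, 0, 2], [-5.4, 12.5, 0, 0, -40, 0, 2], [-6.2, 13.6, 0, 0, -43, 0, 2], [-6.7, 14.4, 0, 0, -45, 0, 2], [-6.7, 14.4, 0, 0, -45, 0, 2], [-6.7, 14.4, 0, 0, -45, 0, 2]]]'

```text
t: 5.37
tcp_pos: [0.5829, -0.1375, 0.293]
tool_rot: [0.033, 0.936, -0.014, 0.349]
force: [0.2, -0.4, -1.5]
finger_gap: 0.286
gripper_force: 59.2
```

Run:
```python
from h import *
to(([.5595,-.152,.25],-2.7,45))
im=cams.snapshot("side"); top=cams.snapshot("top")
P=[.5595,-.152,.075]; print(proj("side",[P,[.5595,-.152,.138],[.5595,-.152,.303]]),proj("top",[P,[.5595,-.152,.303]]))
a=im[150:290,215:335]; b=top[135:255,260:363]
f=lambda i:cv2.resize(i[...,::-1],None,fx=500/i.shape[0],fy=500/i.shape[0],interpolation=cv2.INTER_CUBIC)
i=np.hstack([f(a)[:500,:],f(b)[:500,:]]);print(i.shape); cv2.imwrite("pics/c1.png",i[:,:800])
```

```text
t 5.37 p [ 0.5829 -0.1375  0.293 ] q [-0.57  0.29  1.95  0.93  0.39 -2.85] F [ 0.2 -0.4 -1.5] gap 0.286 59.2
[4.51, -1.61, 1.79] [-1.1, -4.1, -0.9]
[[276.05507377 252.20943283]
 [277.21839767 239.89461434]
 [280.86001409 201.47096722]] [[313.33023615 183.40704732]
 [324.02799016 174.38127739]]
(500, 858, 3)
```

View pics/c1.png

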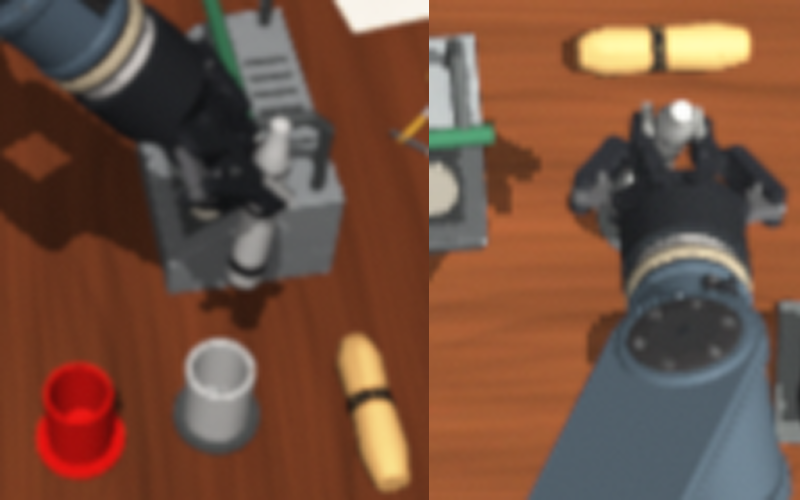

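The side picture shows the rod hanging free at (250,250), still a little tilted, with the cup below at (220,395). Joint 6 has hit its range limit at -2.85. A leaning tool needs the wrist's other branch (q4 near π), so I will fit the arm's kinematics from the logged states to plan this properly.

```bash
cat > kin.py <<'E'
from h import *
from scipy.optimize import least_squares
def ori(q): return R.from_euler("ZYZYZ",[q[0],q[1]+q[2],q[3],q[4],q[5]+np.pi/2])
def fk(q,k):
    h,a,off,l1,l2,e,d=k; f=np.array([np.sin(q[1]),np.cos(q[1])]); s=q[1]+q[2]
    x=a+l1*np.sin(q[1])+l2*np.sin(s)+e*np.cos(s); z=h+l1*np.cos(q[1])+l2*np.cos(s)-e*np.sin(s)
    r=ori(q); return R.from_euler("z",q[0]).apply([x,off,z])+r.apply([0,0,d]),r
D=[([1.0375,.5284,1.4338,0,1.1814,-.1785],[.2168,.5855,.2494]),([.11,.26,1.8,0,1.08,-1.41],[.4269,.1589,.2808]),([-.75,.49,1.61,0,1.04,-2.27],[.4835,-.3003,.2193]),
([-.73,.64,1.71,0,.79,-2.25],[.483,-.2833,.1093]),([-.74,.65,1.69,0,.8,-2.26],[.4852,-.2932,.1104]),([-.74,.45,1.58,0,1.11,-2.26],[.4854,-.2932,.2508])]
s=manip.sense(); D.append((s["q"],s["tcp_pos"]))
W=np.array([3]+[1]*5+[3])
res=least_squares(lambda k:np.r_[np.concatenate([w*(fk(q,k)[0]-p) for w,(q,p) in zip(W,D)]),.01*(k-[.35,0,.11,.4,.4,0,.25])],[.35,0,.11,.4,.4,0,.25])
if __name__=="__main__":
    print(res.x.round(4)); 
    for q,p in D: print(((fk(q,res.x)[0]-p)*1000).round(1))
    print((ori(s["q"]).inv()*R.from_quat(s["tool_rot"])).magnitude())
E
python3 kin.py
```

```text
Traceback (most recent call last):
  File "kin.py", line 12, in <module>
    res=least_squares(lambda k:np.r_[np.concatenate([w*(fk(q,k)[0]-p) for w,(q,p) in zip(W,D)]),.01*(k-[.35,0,.11,.4,.4,0,.25])],[.35,0,.11,.4,.4,0,.25])
  File "kin.py", line 12, in <lambda>
    res=least_squares(lambda k:np.r_[np.concatenate([w*(fk(q,k)[0]-p) for w,(q,p) in zip(W,D)]),.01*(k-[.35,0,.11,.4,.4,0,.25])],[.35,0,.11,.4,.4,0,.25])
                                                        ~~^^^^^
  File "kin.py", line 7, in fk
    r=ori(q); return R.from_euler("z",q[0]).apply([x,off,z])+r.apply([0,0,d]),r
  File "kin.py", line 3, in ori
    def ori(q): return R.from_euler("ZYZYZ",[q[0],q[1]+q[2],q[3],q[4],q[5]+np.pi/2])
                       ~~~~~~~~~~~~^^^^^^^^^^^^^^^^^^^^^^^^^^^^^^^^^^^^^^^^^^^^^^^^^
  File "scipy/spatial/transform/_rotation.pyx", line 1413, in scipy.spatial.transform._rotation.Rotation.from_euler
ValueError: Expected axis specification to be a non-empty string of upto 3 characters, got ZYZYZ
```

```bash
sed -i 's/^def ori.*/def ori(q): return R.from_euler("ZYZ",[q[0],q[1]+q[2],q[3]])*R.from_euler("YZ",[q[4],q[5]+np.pi\/2])/' kin.py
python3 kin.py
```

```text
[ 0.278  -0.0039  0.1107  0.5894  0.3958  0.1156  0.2796]
[ 0.2 -0.2  0.2]
[ 1.3 -0.3 -0.8]
[-0.4  1.5 -0.4]
[-0.2 -0.2  1.5]
[ 0.9 -0.8 -1.1]
[ 0.1 -0.3 -0.7]
[0.  0.3 0. ]
4.60325021672223e-16
```

```bash
cat > ik.py <<'E'
from kin import *
K=res.x
lo=np.array([-3.08,-.75,.22,-1.43,0,-2.85]); hi=np.array([3.08,2.2,2.44,4.57,2.65,2.85])
def ik(p,r,q0):
    f=lambda q:np.r_[(fk(q,K)[0]-p)*10,(r.inv()*ori(q)).as_rotvec()]
    o=least_squares(f,np.clip(q0,lo+.01,hi-.01),bounds=(lo,hi)); return o.x,np.abs(o.fun).max()
E
python3 - <<'E'
from ik import *
np.set_printoptions(precision=2,suppress=True)
f=[-.4,.6,1.8,3.1,.4,1.57]
for h in(-26,-10): 
  for z in(.25,.118): print("cup",h,z,*ik([.5595,-.152,z],tool(h,45),f))
for y in(.0118,.116,.1673):
  for L in (35,28): 
    print("key",y,L,*ik([.56,y,.088+.02],tool(4.9,L),[0,.6,1.8,3.1,.4,1.57]),"| q4=0",*ik([.56,y,.108],tool(4.9,L),[0,.6,1.8,0,.2,-1.57]))
E
```

```text
cup -26 0.25 [-0.46  0.37  2.08  3.1   0.1   1.61] 2.0531694400194308e-11
cup -26 0.118 [-0.46  0.7   2.17  3.13  0.51  1.57] 1.8984813721090177e-13
cup -10 0.25 [-0.6   0.37  2.09  1.75  0.3   2.64] 4.440892098500626e-15
cup -10 0.118 [-0.6   0.7   2.18  2.55  0.56  1.78] 6.743876290737916e-13
key 0.0118 35 [-0.28  0.65  2.13  2.36  0.3   2.02] 2.5847379792054426e-15 | q4=0 [-0.23  0.61  2.03  1.01  0.12 -2.85] 0.153992550032477
key 0.0118 28 [-0.26  0.62  2.05  1.56  0.16  2.85] 0.005151947870259576 | q4=0 [-0.24  0.61  2.02  0.99  0.16 -2.85] 0.042637092672058334
key 0.116 35 [-0.02  0.65  2.1   2.86  0.22  1.76] 3.3306690738754696e-15 | q4=0 [ 0.01  0.62  2.02  1.21  0.01 -2.85] 0.11199975918846067
key 0.116 28 [0.01 0.62 2.02 3.25 0.   1.4 ] 0.036023019473347316 | q4=0 [-0.01  0.62  2.02  1.19  0.05 -2.85] 0.001819158215528046
key 0.1673 35 [0.11 0.66 2.06 3.2  0.18 1.53] 3.3306690738754696e-15 | q4=0 [ 0.1   0.63  2.    1.16  0.   -2.71] 0.09665067429248668
key 0.1673 28 [0.1  0.63 2.   4.25 0.   0.48] 0.021793006247445873 | q4=0 [ 0.1   0.63  1.98 -0.21  0.04 -1.35] 2.3869739518289634e-10
```

```bash
cat > plan.py <<'E'
from ik import *
def rel(p0,r0,q):
    p,r=fk(q,K); return (r0.inv().apply(p-p0)*100).round(1).tolist(),np.degrees((r0.inv()*r).as_rotvec()).round(0).tolist()
E
python3 - <<'E'
from plan import *
np.set_printoptions(precision=2,suppress=True)
q0=manip.sense()["q"]
qB,e=ik([.50,-.19,.31],tool(-26,65),[-.4,.3,2.0,3.1,.5,1.57]); print(qB,e)
N=11
mid=q0.copy()
path=[q0+(qB-q0)*i/N for i in range(N+1)]
for i,q in enumerate(path): q[4]+=.15*np.sin(np.pi*i/N)
np.save("path.npy",path)
u=ori(q0).inv().apply([0,0,1])  # rod axis ~ vertical-ish now; true rod dir in tool: (-.707,0,-.707)
for i,q in enumerate(path):
    p,r=fk(q,K); rod=r.apply([-.7071,0,-.7071]); 
    st=np.degrees((fk(path[i-1],K)[1].inv()*r).magnitude()) if i else 0
    print(i,q,p,"butt",p-.112*rod,"nose",p+.053*rod,round(st,1), "z",r.apply([0,0,1]))
s=manip.sense(); p0,r0=s["tcp_pos"],R.from_quat(s["tool_rot"])
for i in(1,2): print(rel(p0,r0,path[i]))
E
```

```text
[-0.68  0.34  2.35  2.81  0.7   1.73] 6.846190281351028e-12
0 [-0.57  0.29  1.95  0.93  0.39 -2.85] [ 0.58 -0.14  0.29] butt [ 0.58 -0.14  0.18] nose [ 0.59 -0.14  0.35] 0 z [ 0.65 -0.05 -0.75]
1 [-0.58  0.3   1.99  1.1   0.46 -2.44] [ 0.58 -0.11  0.29] butt [ 0.58 -0.06  0.19] nose [ 0.58 -0.14  0.34] 34.4 z [ 0.67  0.04 -0.74]
2 [-0.59  0.3   2.02  1.28  0.53 -2.02] [ 0.58 -0.09  0.29] butt [ 0.61 -0.01  0.22] nose [ 0.56 -0.13  0.32] 34.3 z [ 0.71  0.11 -0.7 ]
3 [-0.6   0.31  2.06  1.45  0.59 -1.6 ] [ 0.58 -0.07  0.3 ] butt [0.64 0.01 0.27] nose [ 0.55 -0.11  0.31] 34.1 z [ 0.75  0.15 -0.64]
4 [-0.61  0.31  2.1   1.62  0.64 -1.19] [ 0.58 -0.07  0.31] butt [ 0.67 -0.    0.32] nose [ 0.54 -0.1   0.3 ] 33.9 z [ 0.8   0.17 -0.58]
5 [-0.62  0.31  2.13  1.79  0.68 -0.77] [ 0.58 -0.07  0.32] butt [ 0.69 -0.05  0.35] nose [ 0.53 -0.08  0.31] 33.7 z [ 0.85  0.15 -0.51]
6 [-0.63  0.32  2.17  1.96  0.71 -0.35] [ 0.58 -0.08  0.33] butt [ 0.68 -0.11  0.35] nose [ 0.53 -0.06  0.32] 33.5 z [ 0.89  0.1  -0.45]
7 [-0.64  0.32  2.2   2.13  0.72  0.06] [ 0.57 -0.1   0.33] butt [ 0.66 -0.16  0.34] nose [ 0.53 -0.06  0.33] 33.3 z [ 0.91  0.02 -0.41]
8 [-0.65  0.32  2.24  2.3   0.73  0.48] [ 0.56 -0.12  0.33] butt [ 0.63 -0.2   0.3 ] nose [ 0.53 -0.08  0.35] 33.2 z [ 0.92 -0.08 -0.39]
9 [-0.66  0.33  2.28  2.47  0.72  0.89] [ 0.55 -0.14  0.33] butt [ 0.59 -0.22  0.26] nose [ 0.53 -0.11  0.36] 33.1 z [ 0.91 -0.19 -0.38]
10 [-0.67  0.33  2.31  2.64  0.71  1.31] [ 0.53 -0.17  0.32] butt [ 0.56 -0.22  0.23] nose [ 0.51 -0.14  0.37] 33.0 z [ 0.87 -0.29 -0.39]
11 [-0.68  0.34  2.35  2.81  0.7   1.73] [ 0.5  -0.19  0.31] butt [ 0.53 -0.21  0.2 ] nose [ 0.48 -0.18  0.36] 32.9 z [ 0.81 -0.4  -0.42]
([0.9, 2.7, -0.1], [-5.0, 0.0, 34.0])
([1.0, 4.9, -0.5], [-11.0, 2.0, 68.0])
```

Run:
```python
from plan import *
np.set_printoptions(precision=2,suppress=True)
P=np.load("path.npy"); P[:,0]=-.82; np.save("path.npy",P)
s=manip.sense(); p0,r0=s["tcp_pos"],R.from_quat(s["tool_rot"])
print(rel(p0,r0,P[0]))
for a in range(0,11,2):
    p,r=fk(P[a],K); print(a,[rel(p,r,P[i]) for i in range(a+1,min(a+3,12))],p)
```

```text
([3.2, -14.4, -2.7], [9.0, 0.0, 11.0])
0 [([0.8, 3.2, -0.1], [-6.0, 0.0, 34.0]), ([1.0, 6.1, -0.4], [-11.0, 3.0, 67.0])] [ 0.53 -0.28  0.29]
2 [([1.9, 1.3, -0.1], [-4.0, 3.0, 33.0]), ([2.9, 2.6, -0.5], [-8.0, 7.0, 66.0])] [ 0.54 -0.22  0.29]
4 [([1.1, 0.3, -0.4], [-2.0, 4.0, 33.0]), ([1.4, 1.0, -1.0], [-4.0, 9.0, 66.0])] [ 0.55 -0.19  0.31]
6 [([0.8, 0.8, -0.7], [-1.0, 5.0, 33.0]), ([1.2, 2.3, -1.6], [-1.0, 10.0, 65.0])] [ 0.55 -0.19  0.33]
8 [([2.0, 0.8, -1.0], [2.0, 5.0, 32.0]), ([4.2, 2.2, -2.4], [6.0, 11.0, 64.0])] [ 0.54 -0.21  0.33]
10 [([2.8, -1.3, -1.2], [6.0, 3.0, 32.0])] [ 0.5  -0.24  0.32]
```

Call:
carry_out --targets '[[[3.2, -14.4, -2.7, 9, 0, 11, 2], [3.2, -14.4, -2.7, 9, 0, 11, 2], [3.2, -14.4, -2.7, 9, 0, 11, 2], [3.2, -14.4, -2.7, 9, 0, 11, 2], [3.2, -14.4, -2.7, 9, 0, 11, 2], [3.2, -14.4, -2.7, 9, 0, 11, 2]]]'

```text
t: 5.97
tcp_pos: [0.5305, -0.2815, 0.2944]
tool_rot: [0.153, 0.924, -0.055, 0.346]
force: [0.9, 0.6, -2.2]
finger_gap: 0.285
gripper_force: 59.7
```

```bash
cat > nxt.py <<'E'
import sys
from plan import *
P=np.load("path.npy"); s=manip.sense(); p0,r0=s["tcp_pos"],R.from_quat(s["tool_rot"])
print(s["t"],s["q"].round(2),p0.round(3),s["gripper_force"].round(1))
for a in sys.argv[1:]: print(rel(p0,r0,P[int(a)]))
E
python3 nxt.py 0 1 2
```

```text
Traceback (most recent call last):
  File "nxt.py", line 4, in <module>
    print(s["t"],s["q"].round(2),p0.round(3),s["gripper_force"].round(1))
                                             ^^^^^^^^^^^^^^^^^^^^^^^^
AttributeError: 'float' object has no attribute 'round'
```

```bash
sed -i 's/s\["gripper_force"\].round(1)/s["gripper_force"]/' nxt.py; python3 nxt.py 0 1 2
```

```text
5.9667 [-0.83  0.3   1.95  0.94  0.41 -2.85] [ 0.53  -0.282  0.294] 59.684249460697174
([0.1, 0.2, 0.0], [0.0, 0.0, -0.0])
([1.0, 3.4, -0.0], [-5.0, 0.0, 33.0])
([1.1, 6.3, -0.4], [-11.0, 2.0, 67.0])
```

Call:
carry_out --targets '[[[0.5, 1.7, 0, -3, 0, 17, 2], [0.5, 1.7, 0, -3, 0, 17, 2], [0.5, 1.7, 0, -3, 0, 17, 2], [1, 3.4, 0, -5, 0, 34, 2], [1, 3.4, 0, -5, 0, 34, 2], [1, 3.4, 0, -5, 0, 34, 2], [1, 4.9, -0.2, -8, 1, 50, 2], [1, 4.9, -0.2, -8, 1, 50, 2], [1, 4.9, -0.2, -8, 1, 50, 2], [1.1, 6.3, -0.4, -11, 2, 67, 2], [1.1, 6.3, -0.4, -11, 2, 67, 2], [1.1, 6.3, -0.4, -11, 2, 67, 2]]]'

```text
t: 6.97
tcp_pos: [0.5409, -0.2148, 0.2906]
tool_rot: [0.605, 0.694, 0.232, 0.315]
force: [0.7, 0.6, -2.2]
finger_gap: 0.287
gripper_force: 59.8
```

```bash
python3 nxt.py 2 3 4
```

```text
6.9667 [-0.81  0.3   2.03  1.3   0.52 -2.04] [ 0.541 -0.215  0.291] 59.843617379665375
([-0.4, -0.1, -0.0], [0.0, 0.0, -0.0])
([1.5, 1.2, -0.1], [-4.0, 3.0, 33.0])
([2.5, 2.5, -0.5], [-7.0, 7.0, 66.0])
```

Tracking the planned branch as intended.

Call:
carry_out --targets '[[[0.8, 0.6, 0, -2, 1, 17, 2], [0.8, 0.6, 0, -2, 1, 17, 2], [0.8, 0.6, 0, -2, 1, 17, 2], [1.5, 1.2, -0.1, -4, 3, 33, 2], [1.5, 1.2, -0.1, -4, 3, 33, 2], [1.5, 1.2, -0.1, -4, 3, 33, 2], [2, 1.9, -0.3, -6, 5, 50, 2], [2, 1.9, -0.3, -6, 5, 50, 2], [2, 1.9, -0.3, -6, 5, 50, 2], [2.5, 2.5, -0.5, -7, 7, 66, 2], [2.5, 2.5, -0.5, -7, 7, 66, 2], [2.5, 2.5, -0.5, -7, 7, 66, 2]]]'

```text
t: 7.97
tcp_pos: [0.5529, -0.1866, 0.3078]
tool_rot: [0.851, 0.256, 0.44, 0.132]
force: [0.0, 0.1, -2.0]
finger_gap: 0.285
gripper_force: 59.9
```

```bash
python3 nxt.py 4 5 6
```

```text
7.9667 [-0.82  0.31  2.09  1.61  0.64 -1.18] [ 0.553 -0.187  0.308] 59.89038169384003
([-0.0, -0.1, -0.0], [-0.0, 0.0, 0.0])
([1.1, 0.2, -0.4], [-3.0, 4.0, 33.0])
([1.4, 0.9, -1.0], [-4.0, 9.0, 66.0])
```

Call:
carry_out --targets '[[[0.6, 0.1, -0.2, -1, 2, 17, 2], [0.6, 0.1, -0.2, -1, 2, 17, 2], [0.6, 0.1, -0.2, -1, 2, 17, 2], [1.1, 0.2, -0.4, -3, 4, 33, 2], [1.1, 0.2, -0.4, -3, 4, 33, 2], [1.1, 0.2, -0.4, -3, 4, 33, 2], [1.3, 0.5, -0.7, -3, 6, 50, 2], [1.3, 0.5, -0.7, -3, 6, 50, 2], [1.3, 0.5, -0.7, -3, 6, 50, 2], [1.4, 0.9, -1, -4, 9, 66, 2], [1.4, 0.9, -1, -4, 9, 66, 2], [1.4, 0.9, -1, -4, 9, 66, 2]]]'

```text
t: 8.97
tcp_pos: [0.5543, -0.1866, 0.327]
tool_rot: [0.813, -0.254, 0.511, -0.12]
force: [0.3, 0.1, -2.2]
finger_gap: 0.282
gripper_force: 59.9
```

```bash
python3 nxt.py 6 7 8
```

```text
8.9667 [-0.82  0.32  2.17  1.95  0.72 -0.36] [ 0.554 -0.187  0.327] 59.89897459745407
([0.0, -0.0, 0.0], [-0.0, 0.0, 0.0])
([0.8, 0.8, -0.7], [-1.0, 5.0, 33.0])
([1.3, 2.3, -1.6], [-1.0, 11.0, 65.0])
```

Call:
carry_out --targets '[[[0.4, 0.4, -0.3, -1, 2, 17, 2], [0.4, 0.4, -0.3, -1, 2, 17, 2], [0.4, 0.4, -0.3, -1, 2, 17, 2], [0.8, 0.8, -0.7, -1, 5, 33, 2], [0.8, 0.8, -0.7, -1, 5, 33, 2], [0.8, 0.8, -0.7, -1, 5, 33, 2], [1, 1.5, -1.1, -1, 8, 49, 2], [1, 1.5, -1.1, -1, 8, 49, 2], [1, 1.5, -1.1, -1, 8, 49, 2], [1.3, 2.3, -1.6, -1, 11, 65, 2], [1.3, 2.3, -1.6, -1, 11, 65, 2], [1.3, 2.3, -1.6, -1, 11, 65, 2]]]'

```text
t: 9.97
tcp_pos: [0.5382, -0.2116, 0.3342]
tool_rot: [-0.501, 0.663, -0.436, 0.345]
force: [-0.3, -0.0, -0.7]
finger_gap: 0.282
gripper_force: 59.9
```

```bash
python3 nxt.py 8 9 10
```

```text
9.9667 [-0.82  0.33  2.24  2.31  0.73  0.47] [ 0.538 -0.212  0.334] 59.85077530145645
([0.0, 0.1, -0.0], [-0.0, -0.0, 0.0])
([2.0, 0.9, -1.0], [2.0, 5.0, 32.0])
([4.2, 2.3, -2.4], [6.0, 11.0, 64.0])
```

Call:
carry_out --targets '[[[1, 0.5, -0.5, 1, 2, 16, 2], [1, 0.5, -0.5, 1, 2, 16, 2], [1, 0.5, -0.5, 1, 2, 16, 2], [2, 0.9, -1, 2, 5, 32, 2], [2, 0.9, -1, 2, 5, 32, 2], [2, 0.9, -1, 2, 5, 32, 2], [3.1, 1.6, -1.7, 4, 8, 48, 2], [3.1, 1.6, -1.7, 4, 8, 48, 2], [3.1, 1.6, -1.7, 4, 8, 48, 2], [4.2, 2.3, -2.4, 6, 11, 64, 2], [4.2, 2.3, -2.4, 6, 11, 64, 2], [4.2, 2.3, -2.4, 6, 11, 64, 2]]]'

```text
t: 10.97
tcp_pos: [0.4977, -0.2438, 0.3215]
tool_rot: [-0.014, 0.833, -0.264, 0.486]
force: [0.6, 0.2, -2.0]
finger_gap: 0.282
gripper_force: 59.8
```

Run:
```python
from plan import *
np.set_printoptions(precision=2,suppress=True)
q=manip.sense()["q"]
to(([.52,-.19,.29],-26,55),([.5595,-.152,.24],-26,45))
for p,h,L in(([.52,-.19,.29],-26,55),([.5595,-.152,.24],-26,45),([.5595,-.152,.24],-26,50)): print(*ik(p,tool(h,L),q))
```

```text
t 10.97 p [ 0.5  -0.24  0.32] q [-0.82  0.34  2.32  2.66  0.72  1.29] F [ 0.6  0.2 -2. ] gap 0.282 59.8
[-0.15, 6.58, 0.76] [-4.4, 11.5, 28.6]
[0.71, 13.03, 4.31] [-6.9, 21.3, 28.3]
[-0.62  0.3   2.22  2.74  0.36  1.85] 2.220446049250313e-15
[-0.46  0.39  2.1   3.11  0.13  1.6 ] 2.220446049250313e-15
[-0.46  0.42  2.15  3.13  0.3   1.58] 3.3306690738754696e-15
```

Call:
carry_out --targets '[[[-0.1, 6.6, 0.8, -4, 11, 29, 2], [-0.1, 6.6, 0.8, -4, 11, 29, 2], [-0.1, 6.6, 0.8, -4, 11, 29, 2], [-0.1, 6.6, 0.8, -4, 11, 29, 2], [-0.1, 6.6, 0.8, -4, 11, 29, 2], [0.7, 13, 4.3, -7, 21, 28, 2], [0.7, 13, 4.3, -7, 21, 28, 2], [0.7, 13, 4.3, -7, 21, 28, 2], [0.7, 13, 4.3, -7, 21, 28, 2], [0.7, 13, 4.3, -7, 21, 28, 2]]]'

```text
t: 11.8
tcp_pos: [0.5597, -0.1519, 0.2404]
tool_rot: [0.203, 0.9, -0.087, 0.375]
force: [0.1, -0.5, -2.3]
finger_gap: 0.284
gripper_force: 60.0
```

Run:
```python
from plan import *
np.set_printoptions(precision=3,suppress=True)
to(([.5595,-.152,.20],-26,45))
im=cams.snapshot("side"); top=cams.snapshot("top")
cv2.imwrite("pics/s2.png",im[...,::-1]);cv2.imwrite("pics/t2.png",top[...,::-1])
a=im[170:290,225:335]; b=top[135:255,270:360]
f=lambda i:cv2.resize(i[...,::-1],None,fx=4,fy=4,interpolation=cv2.INTER_CUBIC)
i=np.hstack([f(a),f(b)]);print(i.shape); cv2.imwrite("pics/c2.png",i)
```

```text
t 11.8 p [ 0.56  -0.152  0.24 ] q [-0.46  0.39  2.1   3.08  0.14  1.62] F [ 0.1 -0.5 -2.3] gap 0.284 60.0
[2.88, -0.0, 2.83] [0.2, 0.3, 0.5]
(480, 800, 3)
```

View pics/c2.png

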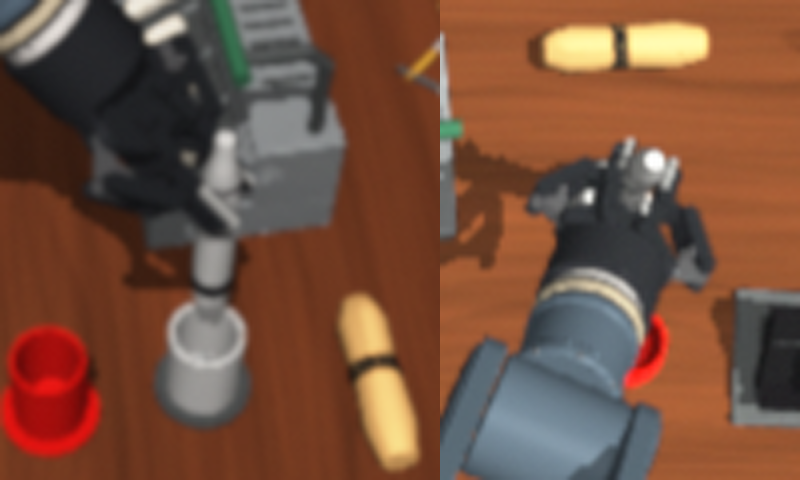

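The side view shows the rod upright over the cup mouth (nose at image (280.6,203), butt at (277.5,246)). Both match the projected cup axis within a pixel, and so does the nose in the top view. Lowering now.

Call:
carry_out --targets '[[[1.5, 0, 1.5, 0, 0, 0, 2], [3, 0, 3, 0, 0, 0, 2], [4.5, 0, 4.5, 0, 0, 0, 2], [5.8, 0, 5.8, 0, 0, 0, 2], [6.8, 0, 6.8, 0, 0, 0, 2], [7.6, 0, 7.6, 0, 0, 0, 2], [8.1, 0, 8.1, 0, 0, 0, 2], [8.1, 0, 8.1, 0, 0, 0, 2], [8.1, 0, 8.1, 0, 0, 0, 2]]]'

```text
t: 12.65
tcp_pos: [0.5597, -0.1532, 0.126]
tool_rot: [0.205, 0.9, -0.086, 0.375]
force: [0.9, -0.4, -2.0]
finger_gap: 0.286
gripper_force: 60.0
```

Run:
```python
from plan import *
to(([.5595,-.152,.118],-26,45))
```

```text
t 12.65 p [ 0.5597 -0.1532  0.126 ] q [-0.46  0.69  2.17  3.12  0.51  1.58] F [ 0.9 -0.4 -2. ] gap 0.286 60.0
[0.62, 0.1, 0.51] [0.1, 0.3, 0.2]
```

Down slowly, 3 mm at a time, watching the force.

Call:
carry_out --targets '[[[0.2, 0, 0.2, 0, 0, 0, 2], [0.3, 0, 0.3, 0, 0, 0, 2], [0.4, 0, 0.4, 0, 0, 0, 2], [0.4, 0, 0.4, 0, 0, 0, 2]]]'

```text
t: 12.98
tcp_pos: [0.5599, -0.1528, 0.1204]
tool_rot: [0.205, 0.9, -0.086, 0.375]
force: [0.1, 0.1, -2.1]
finger_gap: 0.284
gripper_force: 60.0
```

Call:
carry_out --targets '[[[0.1, 0, 0.1, 0, 0, 0, 2], [0.2, 0, 0.2, 0, 0, 0, 2], [0.2, 0, 0.2, 0, 0, 0, 2]]]'

```text
t: 13.23
tcp_pos: [0.5607, -0.1532, 0.1192]
tool_rot: [0.205, 0.899, -0.087, 0.378]
force: [-3.8, 1.7, 8.6]
finger_gap: 0.284
gripper_force: 60.7
```

Floor contact: Fz went from -2 to +9 N. Releasing.

Call:
carry_out --targets '[[[-0.1, 0, -0.1, 0, 0, 0, 2], [-0.1, 0, -0.1, 0, 0, 0, 3.5], [-0.1, 0, -0.1, 0, 0, 0, 5], [-0.1, 0, -0.1, 0, 0, 0, 6.5], [-0.1, 0, -0.1, 0, 0, 0, 8.5], [-0.1, 0, -0.1, 0, 0, 0, 8.5], [-0.1, 0, -0.1, 0, 0, 0, 8.5], [-0.1, 0, -0.1, 0, 0, 0, 8.5], [-0.1, 0, -0.1, 0, 0, 0, 8.5]]]'

```text
t: 13.98
tcp_pos: [0.5598, -0.1528, 0.1186]
tool_rot: [0.206, 0.9, -0.086, 0.375]
force: [-0.1, 0.3, 0.2]
finger_gap: 0.995
gripper_force: 0.0
```

Run:
```python
from plan import *
np.set_printoptions(precision=3,suppress=True)
# retreat 14 cm back along tool
s=manip.sense(); r=R.from_quat(s["tool_rot"]); pb=s["tcp_pos"]+r.apply([0,0,-.14]); print(pb)
# station: keys fit (rise 3 mm for camera bias), panel normal
keys=dict(round=[.5681,.0115,.088],cross=[.5634,.0625,.088],square=[.5595,.1150,.088],bar=[.5549,.1665,.088])
q=s["q"]
print(*ik(pb,tool(-26,45),q))
h=4.9
n=-tool(h,35).apply([0,0,1]); print("n",n)
for k in("round","square","bar"):
    for d in(.06,.017): print(k,d,*ik(np.array(keys[k])+n*d,tool(h,35),[0,.6,2.1,3,.3,1.6]))
to((keys["round"]+n*.12,h,35))
```

```text
[ 0.47  -0.109  0.217]
[-0.465  0.391  2.346  3.119  0.381  1.583] 3.3228586548972316e-11
n [-0.571 -0.049  0.819]
round 0.06 [-0.317  0.566  2.185  2.235  0.29   2.121] 1.1102230246251565e-15
round 0.017 [-0.292  0.664  2.14   2.402  0.319  1.97 ] 1.4261307738037965e-09
square 0.06 [-0.035  0.567  2.174  2.817  0.218  1.789] 6.661338147750939e-15
square 0.017 [-0.027  0.664  2.13   2.895  0.268  1.716] 2.6739027658706505e-14
bar 0.06 [0.106 0.571 2.144 3.206 0.185 1.525] 9.175993298526919e-11
bar 0.017 [0.105 0.667 2.101 3.189 0.237 1.541] 2.55351295663786e-14
t 13.98 p [ 0.56  -0.153  0.119] q [-0.46  0.71  2.18  3.12  0.53  1.58] F [-0.1  0.3  0.2] gap 0.995 0.0
[3.85, 11.64, -13.52] [-19.8, 10.0, -23.4]
```

Call:
carry_out --targets '[[[0, 0, -1, 0, 0, 0, 8.5], [0, 0, -3, 0, 0, 0, 8.5], [0, 0, -6, 0, 0, 0, 8.5], [0, 0, -10, 0, 0, 0, 8.5], [0, 0, -14, 0, 0, 0, 8.5], [0, 0, -14, 0, 0, 0, 4], [0, 0, -14, 0, 0, 0, 0], [0, 0, -14, 0, 0, 0, 0]]]'

```text
t: 14.65
tcp_pos: [0.4706, -0.1097, 0.2181]
tool_rot: [0.205, 0.899, -0.087, 0.376]
force: [0.8, -0.8, 0.3]
finger_gap: 0.598
gripper_force: 0.0
```

Run:
```python
from plan import *
np.set_printoptions(precision=3,suppress=True)
n=-tool(4.9,35).apply([0,0,1])
to((np.array([.5681,.0115,.088])+n*.075,4.9,35))
im=cams.snapshot("side"); top=cams.snapshot("top")
a=im[140:290,225:325]; b=top[145:245,190:340]
f=lambda i,s:cv2.resize(i[...,::-1],None,fx=s,fy=s,interpolation=cv2.INTER_CUBIC)
A,B=f(a,3.2),f(b,3.2); i=np.zeros((480,800,3),np.uint8); i[:,:320]=A; i[:320,320:]=B; cv2.imwrite("pics/r1.png",i)
```

```text
t 14.65 p [ 0.471 -0.11   0.218] q [-0.47  0.39  2.35  3.11  0.39  1.59] F [ 0.8 -0.8  0.3] gap 0.598 0.0
[5.01, 12.96, 4.67] [-19.9, 10.2, -23.4]
```

View pics/r1.png

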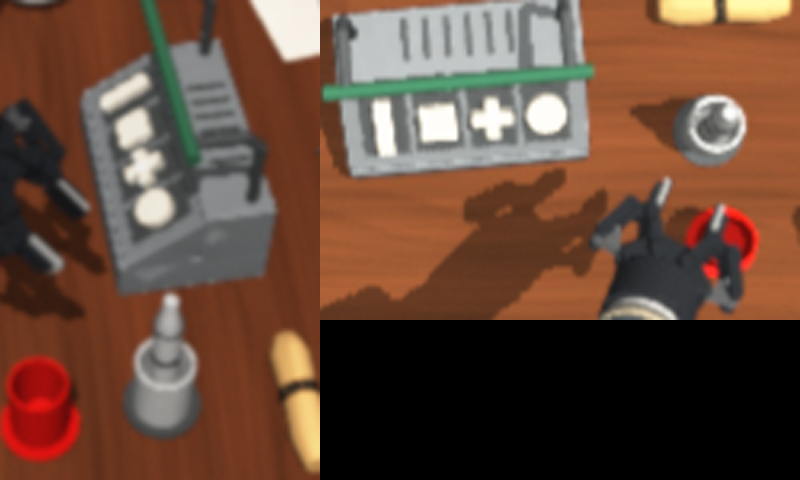

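The handpiece stands upright in the cup, nose at about (170,300) in the side crop and centred in the rim in the top crop. The gripper is clear. On to the round key.

Call:
carry_out --targets '[[[5, 13, 4.7, -20, 10, -23, 0], [5, 13, 4.7, -20, 10, -23, 0], [5, 13, 4.7, -20, 10, -23, 0], [5, 13, 4.7, -20, 10, -23, 0], [5, 13, 4.7, -20, 10, -23, 0], [5, 13, 4.7, -20, 10, -23, 0], [5, 13, 4.7, -20, 10, -23, 0], [5, 13, 4.7, -20, 10, -23, 0]]]'

```text
t: 15.42
tcp_pos: [0.5258, 0.0077, 0.1472]
tool_rot: [-0.037, 0.953, 0.016, 0.301]
force: [0.8, 0.9, -0.3]
finger_gap: -0.002
gripper_force: 0.0
```

```bash
cat > key.py <<'E'
import sys
from h import *
np.set_printoptions(precision=3,suppress=True)
keys=dict(round=[.5681,.0115,.088],cross=[.5634,.0625,.088],square=[.5595,.1150,.088],bar=[.5549,.1665,.088])
n=-tool(4.9,35).apply([0,0,1])
to(*[(np.array(keys[sys.argv[1]])+n*float(d),4.9,35) for d in sys.argv[2:]])
E
python3 key.py round .06 .03 .019
```

```text
t 15.42 p [0.526 0.008 0.147] q [-0.33  0.54  2.2   2.18  0.29  2.18] F [ 0.8  0.9 -0.3] gap -0.002 0.0
[-0.08, 0.01, 1.29] [0.2, 0.1, -0.5]
[-0.08, 0.0, 4.29] [0.2, 0.1, -0.5]
[-0.08, -0.0, 5.39] [0.2, 0.1, -0.5]
```

Call:
carry_out --targets '[[[0, 0, 2.5, 0, 0, 0, 0], [0, 0, 4, 0, 0, 0, 0], [0, 0, 4.8, 0, 0, 0, 0], [0, 0, 4.9, 0, 0, 0, 0], [0, 0, 4.9, 0, 0, 0, 0]]]'

```text
t: 15.83
tcp_pos: [0.5528, 0.0109, 0.1074]
tool_rot: [-0.037, 0.953, 0.016, 0.301]
force: [1.3, 0.0, 0.7]
finger_gap: -0.002
gripper_force: 0.0
```

```bash
python3 key.py round .019 .013
```

```text
t 15.83 p [0.553 0.011 0.107] q [-0.29  0.65  2.15  2.39  0.32  1.99] F [1.3 0.  0.7] gap -0.002 0.0
[-0.14, -0.07, 0.57] [0.2, 0.0, -0.5]
[-0.14, -0.07, 1.17] [0.2, 0.0, -0.5]
```

Call:
carry_out --targets '[[[-0.1, 0, 0.5, 0, 0, 0, 0], [-0.1, 0, 0.8, 0, 0, 0, 0], [-0.1, 0, 0.9, 0, 0, 0, 0], [-0.1, 0, 0.9, 0, 0, 0, 0]]]'

```text
t: 16.17
tcp_pos: [0.559, 0.0114, 0.1018]
tool_rot: [-0.038, 0.953, 0.015, 0.301]
force: [-1.4, -0.9, 1.8]
finger_gap: -0.0
gripper_force: 1.3
```

```bash
python3 key.py round .019 .013; python3 -c "
from key import n,manip
print(manip.sense()['force']@n)" round
```

```text
t 16.17 p [0.559 0.011 0.102] q [-0.29  0.67  2.14  2.41  0.32  1.97] F [-1.4 -0.9  1.8] gap -0.0 1.3
[0.04, -0.06, -0.25] [0.2, 0.1, -0.4]
[0.05, -0.07, 0.35] [0.2, 0.1, -0.4]
t 16.17 p [0.559 0.011 0.102] q [-0.29  0.67  2.14  2.41  0.32  1.97] F [-1.4 -0.9  1.8] gap -0.0 1.3
2.307589426249681
```

Call:
carry_out --targets '[[[0, 0, 0.3, 0, 0, 0, 0], [0, 0, 0.5, 0, 0, 0, 0], [0, 0, 0.5, 0, 0, 0, 0]]]'

```text
t: 16.42
tcp_pos: [0.561, 0.0116, 0.0988]
tool_rot: [-0.037, 0.952, 0.015, 0.302]
force: [-9.2, -3.3, 15.1]
finger_gap: 0.001
gripper_force: 9.0
```

```bash
python3 -c "
from key import n,manip
print(manip.sense()['force']@n)" round .013
```

```text
t 16.42 p [0.561 0.012 0.099] q [-0.29  0.67  2.14  2.42  0.33  1.96] F [-9.2 -3.3 15.1] gap 0.001 9.0
[0.04, -0.07, -0.01] [0.1, 0.2, -0.5]
17.743083117565433
```

Round key bottomed (18 N, and the position matches full travel). Backing off 5 cm, then over to the square key.

Call:
carry_out --targets '[[[0, 0, -1, 0, 0, 0, 0], [0, 0, -3, 0, 0, 0, 0], [0, 0, -5, 0, 0, 0, 0], [0, 0, -5, 0, 0, 0, 0], [0, 0, -5, 0, 0, 0, 0]]]'

```text
t: 16.83
tcp_pos: [0.5337, 0.0089, 0.1392]
tool_rot: [-0.038, 0.952, 0.015, 0.302]
force: [0.7, -0.6, 0.3]
finger_gap: 0.001
gripper_force: 0.0
```

```bash
python3 key.py square .062 .022
```

```text
t 16.83 p [0.534 0.009 0.139] q [-0.32  0.56  2.19  2.24  0.29  2.13] F [ 0.7 -0.6  0.3] gap 0.001 0.0
[0.16, 10.35, 0.01] [0.1, 0.2, -0.4]
[0.18, 10.34, 4.01] [0.1, 0.2, -0.4]
```

Call:
carry_out --targets '[[[0.2, 10.3, 0, 0, 0, -0.4, 0], [0.2, 10.3, 0, 0, 0, -0.4, 0], [0.2, 10.3, 0, 0, 0, -0.4, 0], [0.2, 10.3, 0, 0, 0, -0.4, 0], [0.2, 10.3, 2, 0, 0, -0.4, 0], [0.2, 10.3, 3.5, 0, 0, -0.4, 0], [0.2, 10.3, 3.8, 0, 0, -0.4, 0], [0.2, 10.3, 3.8, 0, 0, -0.4, 0]]]'

```text
t: 17.5
tcp_pos: [0.5458, 0.1133, 0.1054]
tool_rot: [-0.041, 0.953, 0.014, 0.301]
force: [-0.1, 0.9, 0.1]
finger_gap: -0.001
gripper_force: 0.0
```

```bash
python3 key.py square .019 .0125
```

```text
t 17.5 p [0.546 0.113 0.105] q [-0.03  0.66  2.14  2.88  0.27  1.73] F [-0.1  0.9  0.1] gap -0.001 0.0
[-0.13, 0.05, 0.32] [0.2, 0.1, -0.0]
[-0.13, 0.05, 0.97] [0.2, 0.1, -0.0]
```

Call:
carry_out --targets '[[[-0.1, 0, 0.4, 0, 0, 0, 0], [-0.1, 0, 0.8, 0, 0, 0, 0], [-0.1, 0, 1.0, 0, 0, 0, 0], [-0.1, 0, 1.0, 0, 0, 0, 0]]]'

```text
t: 17.83
tcp_pos: [0.5512, 0.1138, 0.0993]
tool_rot: [-0.041, 0.953, 0.014, 0.301]
force: [-3.2, -2.2, 2.9]
finger_gap: -0.0
gripper_force: 2.2
```

```bash
python3 -c "
from key import n,manip
print(manip.sense()['force']@n)" square .019 .0125
```

```text
t 17.83 p [0.551 0.114 0.099] q [-0.03  0.67  2.13  2.89  0.28  1.72] F [-3.2 -2.2  2.9] gap -0.0 2.2
[-0.04, 0.05, -0.5] [0.2, 0.1, -0.0]
[-0.04, 0.05, 0.15] [0.2, 0.1, -0.0]
4.292938582812911
```

4.3 N, so it is nearly all the way in. A little further to be sure.

Call:
carry_out --targets '[[[0, 0, 0.2, 0, 0, 0, 0], [0, 0, 0.3, 0, 0, 0, 0], [0, 0, 0.3, 0, 0, 0, 0]]]'

```text
t: 18.08
tcp_pos: [0.5517, 0.1139, 0.0983]
tool_rot: [-0.04, 0.952, 0.014, 0.302]
force: [-9.8, -3.9, 15.8]
finger_gap: 0.002
gripper_force: 9.7
```

```bash
python3 -c "
from key import n,manip
print(manip.sense()['force']@n)" square .0125
```

```text
t 18.08 p [0.552 0.114 0.098] q [-0.03  0.68  2.13  2.89  0.28  1.72] F [-9.8 -3.9 15.8] gap 0.002 9.7
[-0.05, 0.04, 0.04] [0.1, 0.2, -0.1]
18.697017873144247
```

Square key bottomed. Releasing and moving to the bar key.

Call:
carry_out --targets '[[[0, 0, -1, 0, 0, 0, 0], [0, 0, -3, 0, 0, 0, 0], [0, 0, -5, 0, 0, 0, 0], [0, 0, -5, 0, 0, 0, 0], [0, 0, -5, 0, 0, 0, 0]]]'

```text
t: 18.5
tcp_pos: [0.5252, 0.1117, 0.1388]
tool_rot: [-0.041, 0.952, 0.014, 0.303]
force: [0.3, -0.7, 0.2]
finger_gap: -0.0
gripper_force: 0.0
```

```bash
python3 key.py bar .062 .022
```

```text
t 18.5 p [0.525 0.112 0.139] q [-0.04  0.57  2.18  2.8   0.23  1.8 ] F [ 0.3 -0.7  0.2] gap -0.0 0.0
[0.1, 5.21, -0.06] [0.2, 0.3, 0.0]
[0.12, 5.19, 3.94] [0.2, 0.3, 0.0]
```

Call:
carry_out --targets '[[[0.1, 5.2, 0, 0, 0, 0, 0], [0.1, 5.2, 0, 0, 0, 0, 0], [0.1, 5.2, 0, 0, 0, 0, 0], [0.1, 5.2, 2, 0, 0, 0, 0], [0.1, 5.2, 3.4, 0, 0, 0, 0], [0.1, 5.2, 3.7, 0, 0, 0, 0], [0.1, 5.2, 3.7, 0, 0, 0, 0]]]'

```text
t: 19.08
tcp_pos: [0.5413, 0.1651, 0.1056]
tool_rot: [-0.041, 0.953, 0.014, 0.301]
force: [-0.1, 0.1, 0.0]
finger_gap: 0.0
gripper_force: 0.0
```

```bash
python3 key.py bar .019 .0125
```

```text
t 19.08 p [0.541 0.165 0.106] q [0.1  0.66 2.11 3.17 0.24 1.56] F [-0.1  0.1  0. ] gap 0.0 0.0
[-0.11, 0.03, 0.33] [0.2, 0.1, -0.0]
[-0.11, 0.03, 0.98] [0.2, 0.1, -0.0]
```

Call:
carry_out --targets '[[[-0.1, 0, 0.4, 0, 0, 0, 0], [-0.1, 0, 0.8, 0, 0, 0, 0], [-0.1, 0, 1.1, 0, 0, 0, 0], [-0.1, 0, 1.1, 0, 0, 0, 0], [-0.1, 0, 1.2, 0, 0, 0, 0], [-0.1, 0, 1.2, 0, 0, 0, 0]]]'

```text
t: 19.58
tcp_pos: [0.5473, 0.1657, 0.0986]
tool_rot: [-0.041, 0.952, 0.014, 0.302]
force: [-5.0, -2.8, 8.0]
finger_gap: -0.003
gripper_force: 4.8
```

```bash
python3 -c "
from key import n,manip
print(manip.sense()['force']@n)" bar .0125
```

```text
t 19.58 p [0.547 0.166 0.099] q [0.1  0.68 2.1  3.17 0.25 1.56] F [-5.  -2.8  8. ] gap -0.003 4.8
[-0.02, 0.01, 0.06] [0.2, 0.2, -0.0]
9.593948012104525
```

Bar key fully in at 9.6 N. Backing well off, then a final check.

Call:
carry_out --targets '[[[0, 0, 0, 0, 0, 0, 0], [0, 0, -1, 0, 0, 0, 0], [0, 0, -4, 0, 0, 0, 0], [0, 0, -8, 0, 0, 0, 0], [0, 0, -10, 0, 0, 0, 0], [0, 0, -10, 0, 0, 0, 0], [0, 0, -10, 0, 0, 0, 0], [0, 0, -10, 0, 0, 0, 0], [0, 0, -10, 0, 0, 0, 0]]]'

```text
t: 20.33
tcp_pos: [0.4918, 0.1608, 0.1789]
tool_rot: [-0.041, 0.952, 0.014, 0.301]
force: [-0.1, -0.9, 0.3]
finger_gap: 0.001
gripper_force: 0.0
```

Run:
```python
from h import *
to()
im=cams.snapshot("side"); cv2.imwrite("pics/f.png",cv2.resize(im[110:310,190:340,::-1],None,fx=3,fy=3))
```

```text
t 20.33 p [0.4918 0.1608 0.1789] q [0.1  0.45 2.18 3.21 0.11 1.51] F [-0.1 -0.9  0.3] gap 0.001 0.0
```

View pics/f.png

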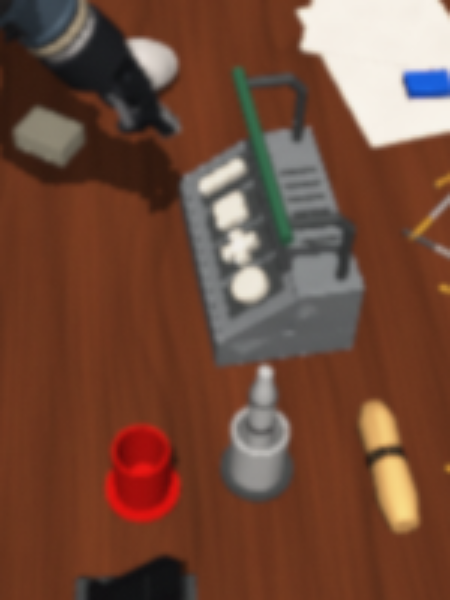

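The handpiece stands in the cup at (262,410), all four keys are out, the arm is clear of everything, and the bystanders have not moved. Handing in.

```bash
python3 -c "
from station import sign_off
print(sign_off())"
```

```text
the job is handed in; nothing more can be done
None
```

The handpiece stands upright and released in the charging cup, and the round, square and bar keys were each pressed fully in and released in that order. The job is handed in at about 20 s, but the sign-off gave no verdict.

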